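# Set the drive collar on the spindle flat of a watchmaker's bench lap

### The arm

A 7-joint arm with a two-finger parallel gripper is mounted at the origin on the work surface. World frame = base frame: x ahead of the robot, y to its left, z up, the work surface at z = 0. Lengths are in m, angles in degrees, forces in N, time in s.
With the tool pointing down it reaches from about 0.4 to 0.925 m from the base axis. Payload 5.6 kg.
Tool frame: the origin (TCP) lies at the very end of the fingers, on their centre line; the grasp point (between the pads) lies 19 mm behind it (bot.grip_depth is the distance from the TCP to the grasp point, in m); z points along the fingers, y is the line along which they close (so a half turn about z gives the same grasp; the last joint's range is limited). The gripper opens to 85 mm and grips with 20 to 120 N. Pads are 22 mm wide; open, the fingers measure 114 mm over their backs; the gripper's body (76 mm by 85 mm) begins 54 mm behind the grasp point. The pads swing forward as they close: fully open they stand 13 mm farther back than shut.
Start: joints at [69.328, 26.786, -0.665, 91.828, 0.344, 61.387, -3.226], TCP at [0.203, -0.617, 0.192] pointing down, gripper open.
Joint ranges: [-144.91, 144.91], [-17.63, 115.5], [-89.93, 88.59], [15.96, 139.68], [-74.01, 254.01], [8.47, 105.57], [-167.45, 167.45]. Speed limits (degrees/s): [147.25, 147.25, 180, 180, 180, 180, 180].

### API

Orientations are given as a 3x3 rotation matrix whose columns are the frame's x, y, z axes.
In Python, from plant import bot, viewer gives the robot as it stands. The module is installed in compiled form; this text tells all that it offers.
- The arm moves only by the shell command python3 -m creep 'ROWS' [FORCE]. ROWS is JSON, a list of rows, each an object of numbers: "rx", "ry", "rz": the turn, a rotation vector about the tool's x, y, z in degrees; "tx", "ty", "tz": the shift along the tool's x, y, z in cm; "claw": the finger opening in cm, from 0 to 8.54. In form: [{"rx": .., "ry": .., "rz": .., "tx": .., "ty": .., "tz": .., "claw": ..}, ...]. A call has 1 to 12 rows; each row shifts and turns the commanded pose from where the row before left it, along the tool's axes as they then stand; what a row does not reach is not made up. A row lasts 1/12 s, in which the tool goes at most 41.7 mm and 7.16 degrees, less where a joint would pass 70% of its speed; a pose out of reach is approached as far as the arm can. A call with a gripper value outside its range is refused whole. The fingers move at their own pace and stop on an object; FORCE is the grip in N (left out, the last holds). Time passes only in rows, so rows that do not move let the fingers close. It gives the time, the measured TCP pose, the force, the opening and the grip force at its end, in the units of the state.
- bot.sense(): the state, without advancing time (a new reading comes with each control period).
- viewer.snapshot(name): name is "scene" or "top" or "wrist"; returns a dict with "image" (400x640x3 uint8, red, green, blue), "range_z" (400x640 float32, m along the optical axis (not along the pixel's ray), 0 where there is no reading), "mtx" (3x3 intrinsics, pixels), "distortion" ([k1, k2, p1, p2, k3] as OpenCV has them; the pictures are not rectified), "rvec" (rotation vector, rad) and "tvec" (3), from world to camera coordinates, as OpenCV has them; the wrist camera has in their place "mount" (4x4, takes a point from camera to tool coordinates, whose origin is the TCP and whose axes are the flange's). Camera axes: x right, y down, z forward; pixel columns grow to the right and rows downward; lengths in m; the calibration is good to about 2 mm. A picture is of the moment at which its call begins: read the wrist's pose just before it.
- bot.job_done(): hands the job in; it is judged then, once.
The state is a dict: "t": time; "joint_pos": joint angles; "qvel": joint speeds; "tau": joint torques, N m; "tool_pos": TCP position; "tcp_rot": TCP orientation; "ft_force": force on the tool from outside, world axes, zero at the start; "ft_torque": the same for the moment, N m; "width": finger opening in m; "gripper_force": force on a finger pad.
Only numpy, scipy, OpenCV 4.12 (cv2) and the standard library are available. Lean on these libraries where they do the work, as an engineer would, in place of code of your own. Each camera call takes 0.05 s, during which the arm holds its last target. There are 200 camera calls.

### The job

Swing the clear guard of the small bench lap wide open by its upright handle. Then take the end of the spindle between the fingers, feel for its flat, and with a finger pressing on the flat turn the spindle until the flat faces squarely out of the machine's open front. Finally lift the loose collar so that its set-screw sits over the middle of the flat, facing out of the front too, and finish while holding it there, level and still, without letting go and without having shifted the loupe, screwdriver or watch.

Things in the scene. Friction and masses are not known exactly. Their poses are not given: they have to be found in the camera images.
- lap: Fixed white machine, 190 mm square; origin on the bench under the spindle axis, z up. Its open front (rocker switch, vents; covered by the shut guard) faces its own -x, roughly to the robot's right. Housing top 45 mm high; low walls to 100 mm high on the other three sides, 86 mm from the axis. In the middle a bearing boss, 34 mm diameter, 85 mm high, from which the spindle rises.
- guard (a joint): Guard opening, rad: 0 shut, to 2.0; wide open from 1.3. One clear plastic piece: front panel 170 mm wide, and a roof (top 148 mm high, 105 mm deep) that bars the spindle from above when shut. Upright hinge at the front corner, (-85,-85) mm in the machine's frame; opens anticlockwise seen from above, the handle swinging out of the front. Stays where left; friction 0.06 N m.
- guard_handle (a point): Middle (177 mm high) of the guard's handle: a black upright round post, 14 mm diameter, standing on the roof near its free edge, from 150 to 202 mm high, 150 mm from the hinge axis. Can be pinched from above from any side, and turns in the fingers.
- guard_hinge (a point): Point on the upright hinge axis of the guard, at roof height (146 mm).
- spindle_flat (a point): Set-screw flat on the spindle (the rules call its surface spindle_c2); origin mid-flat, 118 mm high; x points level out of the flat, z up. 15 mm wide, from 105 mm high to the spindle's top at 131 mm. It lies 6.5 mm from the axis: fingers closing square on it stop at 16.5 mm (flat to back of the spindle), elsewhere at up to 20 mm. Below 105 mm the spindle is round.
- spindle (a joint): Angle of the upright 20 mm steel spindle, rad, anticlockwise positive seen from above: 0 when its flat faces straight out of the machine's front (the machine's -x). Starts 0.5 to 1.4 rad away, turns all round with a friction of about 0.06 N m, stays where it is left.
- collar_center (a point): Centre of the loose dark steel collar: ring 42 mm outside, 24 mm bore, 16 mm tall, 0.1 kg, loose over the spindle, resting at first on the boss (this point 93 mm high, top 101 mm). Slides and turns freely on the spindle. x points from the centre to its set-screw, z up.
- collar_screw (a point): Middle of the head of the collar's set-screw, a radial cap screw 8.4 mm diameter that stands out of the collar's side from 23 to 31 mm from the axis; this point is 27 mm from the axis, at half the collar's height.
- collar: The same collar; origin at the centre of its underside, x towards the set-screw.
- loupe: Bystander: black eye loupe standing on the bench, 38 mm diameter, 36 mm tall; origin at its underside.
- driver: Bystander: wooden handled screwdriver lying on the bench, 150 mm long; origin below its middle.
- watch_case: Bystander: round steel watch lying on the bench, 40 mm diameter, 11 mm tall; origin at its underside.

How it is judged:
By the outcome, as a careful person would: the job done as asked, in the order asked, and still so for the second after the job is handed in, while the arm keeps its last pose, push and grip.
It also fails if it takes over 61 s, if anything falls off the work surface, if the arm or the gripper's body presses on something with over 40 N, if the wrist force passes 120 N, or if a joint passes its speed limit or range.

## Working session

There is one attempt and no reset: what is moved stays moved. The work goes in short steps, Python scripts to look and compute and a shell command to move; the robot and the scene stay as the last step left them, time stands still between calls to the robot, and variables do not carry over. Pictures are saved under pics/ and viewed, at most 10 in all, crops included, and the job is handed in when it is done.

```bash
mkdir -p pics
cat > h.py <<'E'
import numpy as np, cv2
from plant import bot, viewer
def snap(n,save=None):
    s=bot.sense(); d=viewer.snapshot(n)
    if n=="wrist":
        M=np.eye(4);M[:3,:3]=np.array(s["tcp_rot"]).reshape(3,3);M[:3,3]=s["tool_pos"]
        T=M@np.array(d["mount"])
    else:
        R=cv2.Rodrigues(np.array(d["rvec"],float))[0];T=np.eye(4);T[:3,:3]=R.T;T[:3,3]=-R.T@np.array(d["tvec"],float).ravel()
    d["T"]=T
    if save: cv2.imwrite("pics/"+save,d["image"][:,:,::-1])
    return d
def ray(d,uv):
    p=cv2.undistortPoints(np.array(uv,float).reshape(-1,1,2),np.array(d["mtx"],float),np.array(d["distortion"],float))[:,0]
    r=np.c_[p,np.ones(len(p))]
    return d["T"][:3,3], r@d["T"][:3,:3].T, r
def onz(d,uv,z):
    o,r,_=ray(d,uv); return o+r*((z-o[2])/r[:,2])[:,None]
def cloud(d):
    z=np.array(d["range_z"]);v,u=np.mgrid[:400,:640]
    o,r,_=ray(d,np.c_[u.ravel(),v.ravel()])
    P=o+r*z.ravel()[:,None]; P[z.ravel()<=0]=np.nan
    return P.reshape(400,640,3)
def proj(d,P):
    Ti=np.linalg.inv(d["T"]);rv=cv2.Rodrigues(Ti[:3,:3])[0]
    return cv2.projectPoints(np.array(P,float).reshape(-1,1,3),rv,Ti[:3,3],np.array(d["mtx"],float),np.array(d["distortion"],float))[0][:,0]
E
python3 - <<'E'
from h import *
np.set_printoptions(precision=4,suppress=True)
ims=[]
for n in("scene","top"):
    d=snap(n,n+"0.png"); print(n,d["T"])
s=bot.sense();print(s["t"],s["tcp_rot"],s["width"],bot.grip_depth)
E
```

```text
scene [[-0.8317  0.3382 -0.4404  1.0842]
 [ 0.5553  0.5013 -0.6636  0.8522]
 [-0.0037 -0.7964 -0.6047  0.908 ]
 [ 0.      0.      0.      1.    ]]
top [[ 0.0044 -0.9937  0.1121  0.4087]
 [-0.9994 -0.0083 -0.0348  0.0075]
 [ 0.0355 -0.1118 -0.9931  1.0403]
 [ 0.      0.      0.      1.    ]]
0.1 [[ 0.95    0.3124 -0.0006]
 [ 0.3124 -0.95    0.0015]
 [-0.0002 -0.0016 -1.    ]] 0.085667011720301 0.0187
```

View pics/scene0.png

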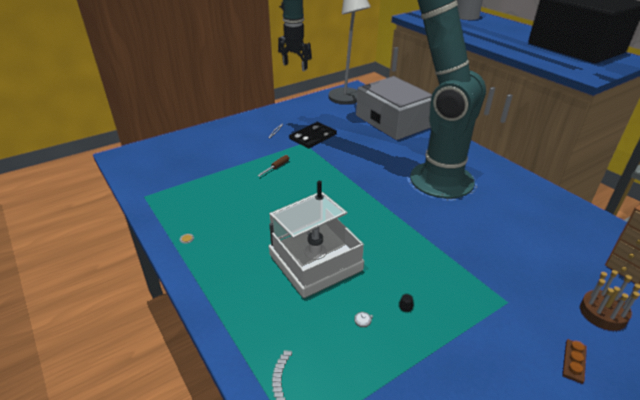

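View pics/top0.png

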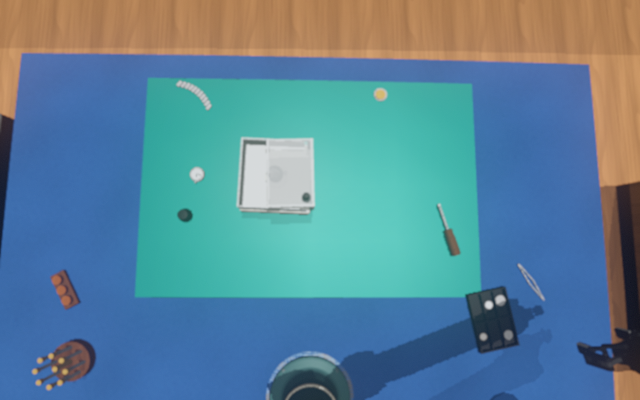

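Scene: the white lap with shut guard is around (318,240), its handle post is at (319,190), and the loupe and watch are lower right. Top: lap corners are about (238,138)-(314,212), handle at (306,197), boss at (275,174). The front faces image right, which is world -y.

```bash
cat > m.py <<'E'
from h import *
np.set_printoptions(precision=4,suppress=True)
C={n:snap(n) for n in("scene","top")}
# walls tops / handle from depth clouds
for n,d in C.items():
    P=cloud(d); g=d["image"].astype(int); 
    x0=(300,430) if n=="scene" else (0,0)
    m=(P[...,2]>.16)&(P[...,2]<.21)&(P[...,0]>.3)&(P[...,0]<.8)&(abs(P[...,1])<.3)&(g.sum(2)<200)
    print(n,"handle",m.sum(),np.nanmean(P[m],0),P[m][:,2].min() if m.any() else 0,P[m][:,2].max() if m.any() else 0)
    m=(P[...,2]>.09)&(P[...,2]<.108)&(P[...,0]>.4)&(P[...,0]<.75)&(P[...,1]>-.1)&(P[...,1]<.3)&(g.min(2)>140)
    q=P[m]; print("walls",m.sum(),cv2.minAreaRect(q[:,:2].astype(np.float32)*1000), cv2.boxPoints(cv2.minAreaRect(q[:,:2].astype(np.float32)*1000)))
    m=(P[...,2]>.01)&(P[...,2]<.2)&(P[...,0]>.4)&(P[...,0]<.8)&(P[...,1]>-.1)&(P[...,1]<.23)
    m&=(g.min(2)>120)
    c=max(cv2.findContours(m.astype(np.uint8),0,2)[0],key=cv2.contourArea)
    print("blob",cv2.minAreaRect(c))
d=C["top"];g=d["image"].astype(int)
m=(g.sum(2)<110);m[:185]=0;m[215:]=0;m[:,:290]=0;m[:,320:]=0
v,u=np.nonzero(m);print("handle px",len(u),u.mean(),v.mean(),onz(d,[[u.mean(),v.mean()]],.2))
for nm,b in(("boss",(160,190,262,290)),("loupe",(205,225,175,195))):
    r0,r1,c0,c1=b;m=(g.sum(2)<(330 if nm=="boss" else 150));k=np.zeros_like(m);k[r0:r1,c0:c1]=m[r0:r1,c0:c1]
    v,u=np.nonzero(k);print(nm,len(u),onz(d,[[u.mean(),v.mean()]],.1 if nm=="boss" else .036))
big=cv2.resize(d["image"][125:225,225:330,::-1],None,fx=5,fy=5,interpolation=cv2.INTER_CUBIC)
s=cv2.resize(C["scene"]["image"][170:300,255:375,::-1],None,fx=3,fy=3.85,interpolation=cv2.INTER_CUBIC)
s=cv2.resize(s,(int(120*3.0),500)); big=cv2.resize(big,(430,500));cv2.imwrite("pics/c1.png",np.hstack([big,s]))
E
python3 m.py
```

```text
scene handle 66 [0.5192 0.018  0.1837] 0.1606014707989567 0.2021433359497723
walls 240 ((584.4168090820312, 107.10462188720703), (160.76406860351562, 183.40365600585938), 87.50981903076172) [[489.3091  30.7828]
 [672.5396  22.8142]
 [679.5245 183.4265]
 [496.294  191.395 ]]
blob ((307.9486083984375, 212.8870086669922), (31.531784057617188, 70.01545715332031), 65.55604553222656)
top handle 0 [nan nan nan] 0 0
walls 335 ((584.1290893554688, 97.04755401611328), (175.05508422851562, 180.56446838378906), 88.03929901123047) [[490.9051  12.6602]
 [671.3638   6.4823]
 [677.3531 181.4349]
 [496.8944 187.6128]]
blob ((275.9584045410156, 175.07998657226562), (77.07061767578125, 75.31278228759766), 0.9240452647209167)
handle px 0 nan nan [[nan nan nan]]
boss 0 [[nan nan nan]]
loupe 0 [[nan nan nan]]m.py:9: RuntimeWarning: Mean of empty slice
  print(n,"handle",m.sum(),np.nanmean(P[m],0),P[m][:,2].min() if m.any() else 0,P[m][:,2].max() if m.any() else 0)
m.py:18: RuntimeWarning: Mean of empty slice.
  v,u=np.nonzero(m);print("handle px",len(u),u.mean(),v.mean(),onz(d,[[u.mean(),v.mean()]],.2))
  ret = ret.dtype.type(ret / rcount)
m.py:21: RuntimeWarning: Mean of empty slice.
  v,u=np.nonzero(k);print(nm,len(u),onz(d,[[u.mean(),v.mean()]],.1 if nm=="boss" else .036))
```

View pics/c1.png

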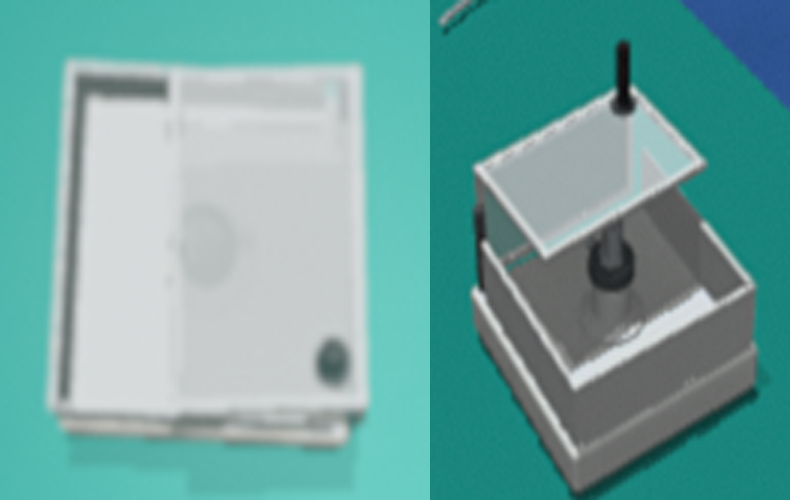

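```bash
cat >> h.py <<'E'
def go(p,yaw=None,pr=True):
    """offset in tool axes (cm) to world TCP p, and rz (deg) to tool-y world heading yaw"""
    s=bot.sense();R=np.array(s["tcp_rot"]).reshape(3,3)
    t=R.T@(np.array(p)-s["tool_pos"])*100
    h=np.degrees(np.arctan2(R[1,1],R[0,1]))
    rz=None if yaw is None else -((yaw-h+90)%180-90)
    print("txyz cm",t.round(2),"y heading",h.round(2),"rz",rz,"j7",s["joint_pos"][6]); return t
E
python3 - <<'E'
from h import *
go([.50,.0,.33]);print(np.array(viewer.snapshot("wrist")["mount"]).round(3))
E
```

```text
txyz cm [ 47.5  -49.36 -13.83] y heading -71.8 rz None j7 -3.225186606511396
[[ 0.002 -0.961 -0.275  0.07 ]
 [ 1.     0.002 -0.     0.   ]
 [ 0.    -0.275  0.961 -0.181]
 [ 0.     0.     0.     1.   ]]
```

```bash
python3 -m creep '[{"tx":2.4,"ty":-2.5,"tz":-1.4},{"tx":2.4,"ty":-2.5,"tz":-1.4},{"tx":2.4,"ty":-2.5,"tz":-1.4},{"tx":2.4,"ty":-2.5,"tz":-1.4},{"tx":2.4,"ty":-2.5,"tz":-1.4},{"tx":2.4,"ty":-2.5,"tz":-1.4},{"tx":2.4,"ty":-2.5,"tz":-1.4},{"tx":2.4,"ty":-2.5,"tz":-1.4},{"tx":2.4,"ty":-2.5,"tz":-1.4},{"tx":2.4,"ty":-2.5,"tz":-1.2},{"tx":2.4,"ty":-2.5},{"tx":2.4,"ty":-2.5}]'
python3 -m creep '[{"tx":2.4,"ty":-2.4},{"tx":2.4,"ty":-2.4},{"tx":2.4,"ty":-2.4},{"tx":2.4,"ty":-2.4},{"tx":2.4,"ty":-2.4},{"tx":2.4,"ty":-2.4},{"tx":2.4,"ty":-2.4},{"tx":1.8,"ty":-2.4},{},{}]'
python3 - <<'E'
from h import *
np.set_printoptions(precision=4,suppress=True)
d=snap("wrist","w1.png");print(bot.sense()["tool_pos"],bot.sense()["t"])
go([.5155,.014,.3])
P=cloud(d);g=d["image"].astype(int)
m=(P[...,2]>.155)&(P[...,2]<.215)&(g.sum(2)<200);print(m.sum(),np.nanmean(P[m],0),np.nanmin(P[m],0),np.nanmax(P[m],0))
m=(P[...,2]>.195)&(P[...,2]<.215)&(P[...,1]>-.05);print(m.sum(),np.nanmean(P[m],0),np.nanmin(P[m],0),np.nanmax(P[m],0))
E
```

```text
[ 0.203  -0.6173  0.1915] 0.3
txyz cm [ 49.41 -50.21 -10.83] y heading -71.8 rz None j7 -3.226948007526688invalid input
invalid input
<stdin>:6: RuntimeWarning: Mean of empty slice
Traceback (most recent call last):
ValueError: zero-size array to reduction operation fmin which has no identity
```

View pics/w1.png

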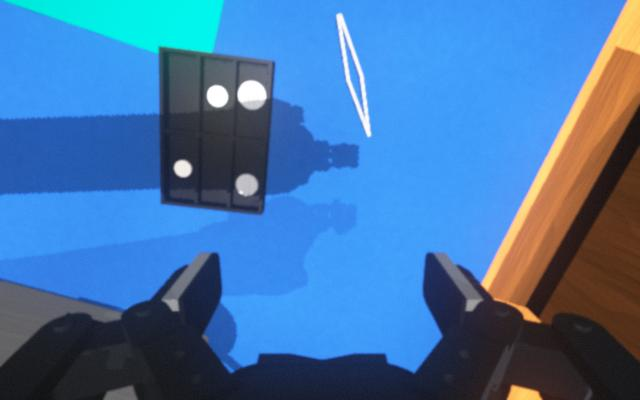

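The arm didn't move: the rows were refused, presumably because every key is required. The picture only shows the start pose over the tray.

```bash
python3 -m creep '[{"rx":0,"ry":0,"rz":0,"tx":2.4,"ty":-2.5,"tz":-1.4,"claw":8.5},{"rx":0,"ry":0,"rz":0,"tx":2.4,"ty":-2.5,"tz":-1.4,"claw":8.5},{"rx":0,"ry":0,"rz":0,"tx":2.4,"ty":-2.5,"tz":-1.4,"claw":8.5},{"rx":0,"ry":0,"rz":0,"tx":2.4,"ty":-2.5,"tz":-1.4,"claw":8.5},{"rx":0,"ry":0,"rz":0,"tx":2.4,"ty":-2.5,"tz":-1.4,"claw":8.5},{"rx":0,"ry":0,"rz":0,"tx":2.4,"ty":-2.5,"tz":-1.4,"claw":8.5},{"rx":0,"ry":0,"rz":0,"tx":2.4,"ty":-2.5,"tz":-1.4,"claw":8.5},{"rx":0,"ry":0,"rz":0,"tx":2.4,"ty":-2.5,"tz":-1.4,"claw":8.5},{"rx":0,"ry":0,"rz":0,"tx":2.4,"ty":-2.5,"tz":-1.4,"claw":8.5},{"rx":0,"ry":0,"rz":0,"tx":2.4,"ty":-2.5,"tz":-1.2,"claw":8.5}]' && python3 -m creep '[{"rx":0,"ry":0,"rz":0,"tx":2.4,"ty":-2.4,"tz":0,"claw":8.5},{"rx":0,"ry":0,"rz":0,"tx":2.4,"ty":-2.4,"tz":0,"claw":8.5},{"rx":0,"ry":0,"rz":0,"tx":2.4,"ty":-2.4,"tz":0,"claw":8.5},{"rx":0,"ry":0,"rz":0,"tx":2.4,"ty":-2.4,"tz":0,"claw":8.5},{"rx":0,"ry":0,"rz":0,"tx":2.4,"ty":-2.4,"tz":0,"claw":8.5},{"rx":0,"ry":0,"rz":0,"tx":2.4,"ty":-2.4,"tz":0,"claw":8.5},{"rx":0,"ry":0,"rz":0,"tx":2.4,"ty":-2.4,"tz":0,"claw":8.5},{"rx":0,"ry":0,"rz":0,"tx":2.4,"ty":-2.4,"tz":0,"claw":8.5},{"rx":0,"ry":0,"rz":0,"tx":2.4,"ty":-2.4,"tz":0,"claw":8.5},{"rx":0,"ry":0,"rz":0,"tx":1.8,"ty":-2.4,"tz":0,"claw":8.5},{"rx":0,"ry":0,"rz":0,"tx":0,"ty":0,"tz":0,"claw":8.5},{"rx":0,"ry":0,"rz":0,"tx":0,"ty":0,"tz":0,"claw":8.5}]'
python3 - <<'E'
from h import *
np.set_printoptions(precision=4,suppress=True)
d=snap("wrist","w1.png");print(bot.sense()["tool_pos"],bot.sense()["t"])
go([.5155,.014,.3])
P=cloud(d);g=d["image"].astype(int)
for m in((P[...,2]>.155)&(P[...,2]<.215)&(g.sum(2)<200),(P[...,2]>.195)&(P[...,2]<.215)&(P[...,1]>-.05)):
  if m.any(): print(m.sum(),np.nanmean(P[m],0),np.nanmin(P[m],0),np.nanmax(P[m],0))
E
```

```text
t: 1.13
tool_pos: [0.3535, -0.3034, 0.331]
tcp_rot: [[0.95, 0.312, 0.001], [0.312, -0.95, -0.001], [0.0, 0.001, -1.0]]
ft_force: [1.1, -0.7, -0.4]
width: 0.085
gripper_force: 0.0
t: 2.13
tool_pos: [0.5003, -0.0022, 0.3297]
tcp_rot: [[0.949, 0.316, -0.0], [0.316, -0.949, 0.0], [-0.0, -0.0, -1.0]]
ft_force: [0.6, 0.0, -0.0]
width: 0.085
gripper_force: 0.0
[ 0.5001 -0.004   0.3296] 2.1833
txyz cm [ 2.03 -1.23  2.95] y heading -71.74 rz None j7 -78.98261057590591
217 [0.5188 0.013  0.193 ] [0.5109 0.0065 0.1568] [0.5232 0.0198 0.2036]
181 [0.5167 0.0129 0.2008] [0.5096 0.0062 0.1951] [0.5232 0.0195 0.2036]
```

View pics/w1.png

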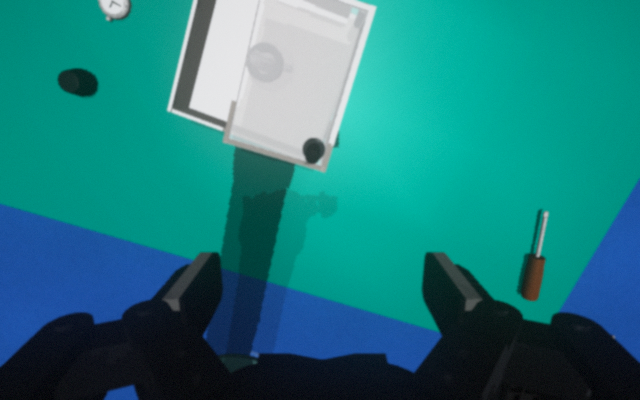

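The handle top is at (313,150) px, the collar at (266,62) with its screw roughly to the right, toward the front. The handle measures (0.5166, 0.0129, 0.202), which matches its given height.

Run:
```python
from h import *
go([.5166,.0129,.164])
R=np.array(bot.sense()["tcp_rot"]).reshape(3,3)
h=np.array([.6655,.0075]);p=np.array([.5166,.0129]);print("radius",np.linalg.norm(p-h))
v=p-h;q=p
for k in range(1,17):
    a=np.radians(5.85*k);w=h+np.array([[np.cos(a),-np.sin(a)],[np.sin(a),np.cos(a)]])@v
    print(k,(R.T@np.r_[w-q,0]*100).round(2)[:2],w.round(3));q=w
```

```text
txyz cm [ 2.11 -1.09 16.55] y heading -71.74 rz None j7 -78.98261057590591
radius 0.14899788589104213
1 [-0.46  1.45] [ 0.517 -0.002]
2 [-0.3   1.49] [ 0.519 -0.017]
3 [-0.15  1.51] [ 0.522 -0.032]
4 [0.   1.52] [ 0.527 -0.047]
5 [0.16 1.51] [ 0.533 -0.061]
6 [0.31 1.49] [ 0.541 -0.074]
7 [0.46 1.45] [ 0.549 -0.086]
8 [0.61 1.39] [ 0.56  -0.097]
9 [0.75 1.32] [ 0.571 -0.108]
10 [0.88 1.24] [ 0.583 -0.117]
11 [1.   1.15] [ 0.596 -0.124]
12 [1.11 1.04] [ 0.61  -0.131]
13 [1.21 0.92] [ 0.624 -0.136]
14 [1.3  0.79] [ 0.639 -0.139]
15 [1.37 0.65] [ 0.654 -0.141]
16 [1.43 0.51] [ 0.669 -0.141]
```

```bash
python3 -m creep '[{"rx":0,"ry":0,"rz":0,"tx":1.1,"ty":-0.55,"tz":2.5,"claw":6},{"rx":0,"ry":0,"rz":0,"tx":1.0,"ty":-0.55,"tz":2.5,"claw":6},{"rx":0,"ry":0,"rz":0,"tx":0,"ty":0,"tz":2.5,"claw":6},{"rx":0,"ry":0,"rz":0,"tx":0,"ty":0,"tz":2.5,"claw":6},{"rx":0,"ry":0,"rz":0,"tx":0,"ty":0,"tz":2.5,"claw":6},{"rx":0,"ry":0,"rz":0,"tx":0,"ty":0,"tz":2.5,"claw":6},{"rx":0,"ry":0,"rz":0,"tx":0,"ty":0,"tz":1.5,"claw":6},{"rx":0,"ry":0,"rz":0,"tx":0,"ty":0,"tz":0,"claw":1},{"rx":0,"ry":0,"rz":0,"tx":0,"ty":0,"tz":0,"claw":1},{"rx":0,"ry":0,"rz":0,"tx":0,"ty":0,"tz":0,"claw":1},{"rx":0,"ry":0,"rz":0,"tx":0,"ty":0,"tz":0,"claw":1},{"rx":0,"ry":0,"rz":0,"tx":0,"ty":0,"tz":0,"claw":1}]' 30
```

```text
t: 3.18
tool_pos: [0.5176, 0.0128, 0.1661]
tcp_rot: [[0.95, 0.312, 0.002], [0.312, -0.95, -0.0], [0.002, 0.001, -1.0]]
ft_force: [-0.1, 0.2, -0.6]
width: 0.0101
gripper_force: 0.0
```

Run:
```python
from h import *
d=snap("wrist");e=snap("scene");t=snap("top");s=bot.sense();print(s["t"],s["width"],s["gripper_force"],s["tool_pos"])
a=d["image"];b=cv2.resize(e["image"][140:300,240:400],(400,400));c=cv2.resize(t["image"][120:230,220:330],(400,400))
cv2.imwrite("pics/c2.png",np.hstack([cv2.resize(a[:, :],(400,250))[:, :],])[:,:,::-1]) 
o=np.zeros((500,800,3),np.uint8);o[:250,:400]=cv2.resize(a,(400,250));o[:400,400:]=b;o[250:500,:250]=cv2.resize(c,(250,250));cv2.imwrite("pics/c2.png",o[:,:,::-1])
```

```text
3.3333 0.00965678387145663 0.0 [0.51717011 0.01301268 0.16545644]
```

View pics/c2.png

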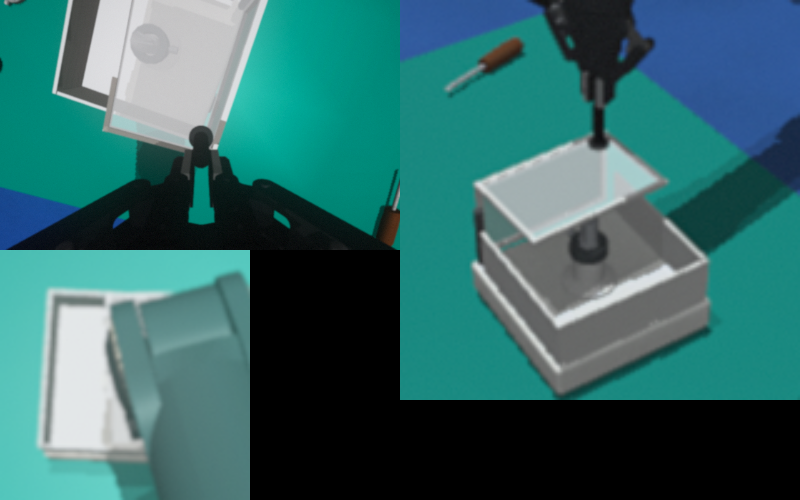

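The handle now stands ahead of the fingertips, along tool +x, at about (322,215) px in the full wrist image. The fingers closed just short of it, so I'll re-measure from here.

Run:
```python
from h import *
np.set_printoptions(precision=4,suppress=True)
d=snap("wrist");s=bot.sense();R=np.array(s["tcp_rot"])
P=cloud(d);g=d["image"].astype(int)
print(d["mtx"],d["distortion"],d["mount"])
m=np.zeros((400,640),bool);m[195:238,300:345]=1;m&=g.sum(2)<150
for z0,z1 in((.15,.17),(.17,.19),(.19,.21)):
    k=m&(P[...,2]>z0)&(P[...,2]<z1)
    if k.any(): print(z0,k.sum(),P[k].mean(0),(P[k].mean(0)-s["tool_pos"])@R*100)
v,u=np.nonzero(m);print(u.mean(),v.min(),v.max(),onz(d,[[321,v.min()],[321,v.max()]],.202),onz(d,[[320,212]],.202))
print("tips",proj(d,[s["tool_pos"]]),proj(d,[s["tool_pos"]+R@[0,0,-.019]]))
e=snap("scene");print("scene tip",proj(e,[s["tool_pos"],[.5166,.0129,.15],[.5166,.0129,.202]]))
```

```text
[[340.8896   0.     321.8964]
 [  0.     340.8896 197.2564]
 [  0.       0.       1.    ]] [0.0069 0.     0.     0.     0.    ] [[ 0.0016 -0.9613 -0.2754  0.07  ]
 [ 1.      0.0017 -0.      0.0003]
 [ 0.0005 -0.2754  0.9613 -0.1813]
 [ 0.      0.      0.      1.    ]]
0.15 247 [0.5207 0.0137 0.1604] [0.3732 0.0498 0.4837]
0.17 309 [0.5219 0.0143 0.1801] [ 0.5032  0.0338 -1.4816]
0.19 36 [0.5225 0.0148 0.1916] [ 0.5784  0.0062 -2.6331]
321.8003355704698 211 237 [[0.5381 0.02   0.202 ]
 [0.5263 0.0161 0.202 ]] [[0.5375 0.0203 0.202 ]]
tips [[321.1307 227.8699]] [[321.0398 241.2131]]
scene tip [[318.6498 191.788 ]
 [318.7531 196.2033]
 [318.7642 180.6134]]
```

```bash
python3 -m creep '[{"rx":0,"ry":0,"rz":0,"tx":0,"ty":0,"tz":0,"claw":0},{"rx":0,"ry":0,"rz":0,"tx":0,"ty":0,"tz":0,"claw":0},{"rx":0,"ry":0,"rz":0,"tx":0,"ty":0,"tz":0,"claw":0},{"rx":0,"ry":0,"rz":0,"tx":0,"ty":0,"tz":0,"claw":0}]' 30
```

```text
t: 3.77
tool_pos: [0.5168, 0.0131, 0.1647]
tcp_rot: [[0.95, 0.313, -0.0], [0.313, -0.95, -0.0], [-0.0, -0.0, -1.0]]
ft_force: [0.1, -0.9, -0.2]
width: 0.0003
gripper_force: 0.0
```

Run:
```python
from h import *
d=snap("wrist");e=snap("scene");s=bot.sense();print(s["width"],s["gripper_force"])
o=np.hstack([cv2.resize(d["image"][190:340,240:400],(400,375)),cv2.resize(e["image"][140:215,280:360],(400,375),interpolation=cv2.INTER_CUBIC)])
cv2.imwrite("pics/c3.png",np.clip(o[:,:,::-1].astype(float)*1.6+20,0,255).astype(np.uint8))
```

```text
-0.00017871125208151947 0.0
```

View pics/c3.png

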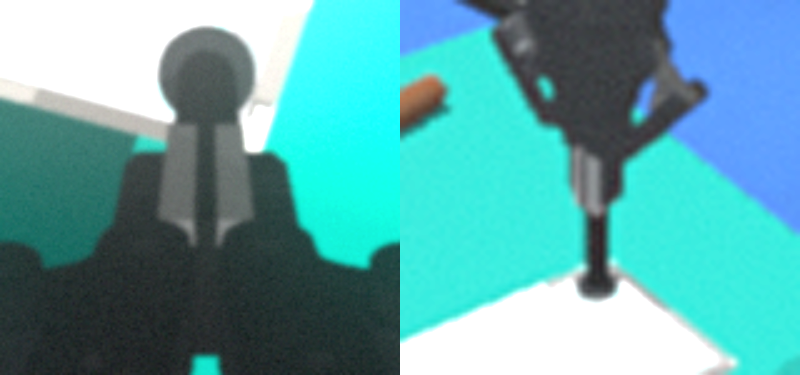

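Run:
```python
from h import *
np.set_printoptions(precision=3,suppress=True)
s=bot.sense();R=np.array(s["tcp_rot"])
for n,pts in(("wrist",[(313,265),(335,265),(313,245),(335,245),(322,230),(322,220),(322,207),(322,270)]),("scene",[(318,173),(318,180),(319,186),(319,192),(319,197),(312,170)])):
    d=snap(n);P=cloud(d)
    for u,v in pts: 
        p=P[v,u];print(n,u,v,p,(p-s["tool_pos"])@R*100)
```

```text
wrist 313 265 [0.526 0.019 0.231] [ 1.102 -0.291 -6.669]
wrist 335 265 [0.529 0.012 0.232] [ 1.136  0.522 -6.731]
wrist 313 245 [0.526 0.02  0.214] [ 1.126 -0.336 -4.916]
wrist 335 245 [0.529 0.011 0.214] [ 1.133  0.588 -4.927]
wrist 322 230 [0.523 0.015 0.184] [ 0.616  0.043 -1.904]
wrist 322 220 [0.523 0.015 0.17 ] [ 0.652  0.042 -0.505]
wrist 322 207 [0.524 0.015 0.151] [0.798 0.042 1.389]
wrist 322 270 [0.528 0.016 0.236] [ 1.166  0.043 -7.173]
scene 318 173 [0.526 0.024 0.236] [ 1.253 -0.721 -7.156]
scene 318 180 [0.525 0.022 0.213] [ 1.104 -0.604 -4.81 ]
scene 319 186 [0.519 0.018 0.188] [ 0.38  -0.38  -2.361]
scene 319 192 [0.522 0.022 0.172] [ 0.748 -0.666 -0.709]
scene 319 197 [0.518 0.016 0.15 ] [ 0.219 -0.259  1.476]
scene 312 170 [ 0.337 -0.296 -0.001] [-26.746  23.727  16.523]
```

Run:
```python
from h import *
np.set_printoptions(precision=3,suppress=True)
s=bot.sense();R=np.array(s["tcp_rot"]);print(s["tool_pos"],s["joint_pos"],s["ft_force"])
d=snap("wrist");P=cloud(d);Q=(P-s["tool_pos"])@R*100
for u in(313,332): 
    for v in range(228,262,3): print(u,v,Q[v,u],P[v,u,2])
```

```text
[0.517 0.013 0.165] [ 20.386  19.126 -30.526 110.272  11.917  53.697 -87.654] [-0.289  0.012 -0.073]
313 228 [ 0.481 -0.432 -1.275] 0.1774973945144964
313 231 [ 0.493 -0.421 -1.734] 0.18208303288894728
313 234 [ 0.497 -0.41  -2.151] 0.18625533101478428
313 237 [ 0.485 -0.401 -2.512] 0.18985857807513928
313 240 [ 1.134 -0.349 -4.403] 0.2087742628608575
313 243 [ 1.12  -0.341 -4.693] 0.2116733955514134
313 246 [ 1.099 -0.335 -4.956] 0.21430377093492
313 249 [ 1.096 -0.327 -5.248] 0.21722697632134388
313 252 [ 1.105 -0.319 -5.553] 0.22027701594167656
313 255 [ 1.116 -0.312 -5.852] 0.22326288321129403
313 258 [ 1.104 -0.306 -6.091] 0.22565456448667343
313 261 [ 1.118 -0.298 -6.375] 0.22848816748663164
332 228 [ 0.377  0.579 -1.003] 0.17477555980969742
332 231 [ 0.425  0.563 -1.557] 0.18031297990978987
332 234 [ 0.401  0.554 -1.91 ] 0.18384577829516
332 237 [ 0.462  0.538 -2.453] 0.18927485595414606
332 240 [ 1.079  0.481 -4.272] 0.20746242953699148
332 243 [ 1.101  0.47  -4.647] 0.21121219438415614
332 246 [ 1.104  0.461 -4.965] 0.2143963705180681
332 249 [ 1.102  0.453 -5.259] 0.2173357594577554
332 252 [ 1.128  0.443 -5.6  ] 0.22074303415712937
332 255 [ 1.142  0.435 -5.903] 0.2237705232646248
332 258 [ 1.129  0.428 -6.14 ] 0.22614295575396462
332 261 [ 1.106  0.422 -6.347] 0.22821575663108684
```

Depth in both cameras puts the real fingertips about 42 mm behind the reported TCP, at z≈0.207 and just above the post top. That explains the empty pinch. I'll go 30 mm deeper and check by feel.

```bash
python3 -m creep '[{"rx":0,"ry":0,"rz":0,"tx":0,"ty":0,"tz":0,"claw":5},{"rx":0,"ry":0,"rz":0,"tx":0,"ty":0,"tz":0,"claw":5},{"rx":0,"ry":0,"rz":0,"tx":0,"ty":0,"tz":0,"claw":5},{"rx":0,"ry":0,"rz":0,"tx":0,"ty":0,"tz":1.0,"claw":5},{"rx":0,"ry":0,"rz":0,"tx":0,"ty":0,"tz":1.0,"claw":5},{"rx":0,"ry":0,"rz":0,"tx":0,"ty":0,"tz":1.0,"claw":5},{"rx":0,"ry":0,"rz":0,"tx":0,"ty":0,"tz":0,"claw":0.8},{"rx":0,"ry":0,"rz":0,"tx":0,"ty":0,"tz":0,"claw":0.8},{"rx":0,"ry":0,"rz":0,"tx":0,"ty":0,"tz":0,"claw":0.8},{"rx":0,"ry":0,"rz":0,"tx":0,"ty":0,"tz":0,"claw":0.8},{"rx":0,"ry":0,"rz":0,"tx":0,"ty":0,"tz":0,"claw":0.8}]' 30
```

```text
t: 4.93
tool_pos: [0.5169, 0.0132, 0.1347]
tcp_rot: [[0.95, 0.312, 0.0], [0.312, -0.95, 0.0], [0.0, -0.0, -1.0]]
ft_force: [1.2, 0.7, -4.1]
width: 0.0131
gripper_force: 29.2
```

Gripped on the post. Now swing.

```bash
python3 -m creep '[{"rx":0,"ry":0,"rz":0,"tx":-0.46,"ty":1.45,"tz":0,"claw":0.8},{"rx":0,"ry":0,"rz":0,"tx":-0.3,"ty":1.49,"tz":0,"claw":0.8},{"rx":0,"ry":0,"rz":0,"tx":-0.15,"ty":1.51,"tz":0,"claw":0.8},{"rx":0,"ry":0,"rz":0,"tx":0,"ty":1.52,"tz":0,"claw":0.8},{"rx":0,"ry":0,"rz":0,"tx":0.16,"ty":1.51,"tz":0,"claw":0.8},{"rx":0,"ry":0,"rz":0,"tx":0.31,"ty":1.49,"tz":0,"claw":0.8},{"rx":0,"ry":0,"rz":0,"tx":0.46,"ty":1.45,"tz":0,"claw":0.8},{"rx":0,"ry":0,"rz":0,"tx":0.61,"ty":1.39,"tz":0,"claw":0.8}]' && python3 -m creep '[{"rx":0,"ry":0,"rz":0,"tx":0.75,"ty":1.32,"tz":0,"claw":0.8},{"rx":0,"ry":0,"rz":0,"tx":0.88,"ty":1.24,"tz":0,"claw":0.8},{"rx":0,"ry":0,"rz":0,"tx":1.0,"ty":1.15,"tz":0,"claw":0.8},{"rx":0,"ry":0,"rz":0,"tx":1.11,"ty":1.04,"tz":0,"claw":0.8},{"rx":0,"ry":0,"rz":0,"tx":1.21,"ty":0.92,"tz":0,"claw":0.8},{"rx":0,"ry":0,"rz":0,"tx":1.3,"ty":0.79,"tz":0,"claw":0.8},{"rx":0,"ry":0,"rz":0,"tx":1.37,"ty":0.65,"tz":0,"claw":0.8},{"rx":0,"ry":0,"rz":0,"tx":1.43,"ty":0.51,"tz":0,"claw":0.8},{"rx":0,"ry":0,"rz":0,"tx":0,"ty":0,"tz":0,"claw":0.8},{"rx":0,"ry":0,"rz":0,"tx":0,"ty":0,"tz":0,"claw":5},{"rx":0,"ry":0,"rz":0,"tx":0,"ty":0,"tz":0,"claw":5},{"rx":0,"ry":0,"rz":0,"tx":0,"ty":0,"tz":0,"claw":5}]'
```

```text
t: 5.6
tool_pos: [0.56, -0.0986, 0.1347]
tcp_rot: [[0.95, 0.312, -0.001], [0.312, -0.95, -0.0], [-0.001, 0.0, -1.0]]
ft_force: [-2.7, 0.0, -1.5]
width: 0.013
gripper_force: 30.3
t: 6.6
tool_pos: [0.6691, -0.1415, 0.1349]
tcp_rot: [[0.95, 0.312, 0.0], [0.312, -0.95, -0.0], [0.0, 0.0, -1.0]]
ft_force: [-0.3, 0.3, 0.1]
width: 0.0484
gripper_force: 0.0
```

```bash
python3 -m creep '[{"rx":0,"ry":0,"rz":0,"tx":0,"ty":0,"tz":-3.2,"claw":8.5},{"rx":0,"ry":0,"rz":0,"tx":0,"ty":0,"tz":-3.2,"claw":8.5},{"rx":0,"ry":0,"rz":0,"tx":0,"ty":0,"tz":-3.1,"claw":8.5},{"rx":0,"ry":0,"rz":0,"tx":-0.6,"ty":-3.2,"tz":0,"claw":8.5},{"rx":0,"ry":0,"rz":0,"tx":-0.5,"ty":-3.2,"tz":0,"claw":8.5},{"rx":0,"ry":0,"rz":0,"tx":-0.5,"ty":-3.2,"tz":0,"claw":8.5},{"rx":0,"ry":0,"rz":0,"tx":-0.5,"ty":-3.2,"tz":0,"claw":8.5},{"rx":0,"ry":0,"rz":0,"tx":-0.5,"ty":-3.2,"tz":0,"claw":8.5},{"rx":0,"ry":0,"rz":0,"tx":-0.5,"ty":-3.2,"tz":0,"claw":8.5},{"rx":0,"ry":0,"rz":0,"tx":-0.5,"ty":-3.2,"tz":0,"claw":8.5},{"rx":0,"ry":0,"rz":0,"tx":0,"ty":-3.2,"tz":0,"claw":8.5},{"rx":0,"ry":0,"rz":0,"tx":0,"ty":0,"tz":0,"claw":8.5}]'
python3 - <<'E'
from h import *
np.set_printoptions(precision=4,suppress=True)
viewer
d=snap("wrist","w2.png");s=bot.sense();print(s["tool_pos"],s["t"]);P=cloud(d)
np.savez("w2.npz",P=P,im=d["image"])
print(proj(d,[[.584,.096,.131],[.584,.096,.093]]))
m=(P[...,2]>.127)&(P[...,2]<.136)&(np.hypot(P[...,0]-.584,P[...,1]-.096)<.03)
print(m.sum(),P[m].mean(0),P[m].min(0),P[m].max(0))
m=(P[...,2]>.097)&(P[...,2]<.104)&(np.hypot(P[...,0]-.584,P[...,1]-.096)<.035)
print(m.sum(),P[m].mean(0),P[m].min(0),P[m].max(0))
m=(P[...,2]>.095)&(P[...,2]<.105)&(np.hypot(P[...,0]-.584,P[...,1]-.096)>.07)&(np.hypot(P[...,0]-.584,P[...,1]-.096)<.15)
print(m.sum(),cv2.minAreaRect(P[m][:,:2].astype(np.float32)*1000))
u,v=proj(d,[[.584,.096,.12]])[0].astype(int)
cv2.imwrite("pics/c4.png",cv2.resize(d["image"][max(v-60,0):v+60,max(u-80,0):u+80,::-1],None,fx=5,fy=5,interpolation=cv2.INTER_CUBIC));print(u,v)
E
```

```text
t: 7.6
tool_pos: [0.5522, 0.0982, 0.231]
tcp_rot: [[0.947, 0.322, 0.001], [0.322, -0.947, 0.003], [0.002, -0.002, -1.0]]
ft_force: [0.3, 1.2, 0.6]
width: 0.0849
gripper_force: 0.0
[0.5537 0.0946 0.2308] 7.65
[[336.766  150.9538]
 [335.1781 145.1212]]
408 [0.5836 0.0955 0.1302] [0.5747 0.0856 0.127 ] [0.592  0.1051 0.1323]
1012 [0.5862 0.0961 0.1001] [0.564  0.0649 0.097 ] [0.6052 0.1157 0.104 ]
3275 ((586.1342163085938, 85.5155029296875), (199.55470275878906, 185.01905822753906), 88.1375503540039)
336 149
```

View pics/c4.png

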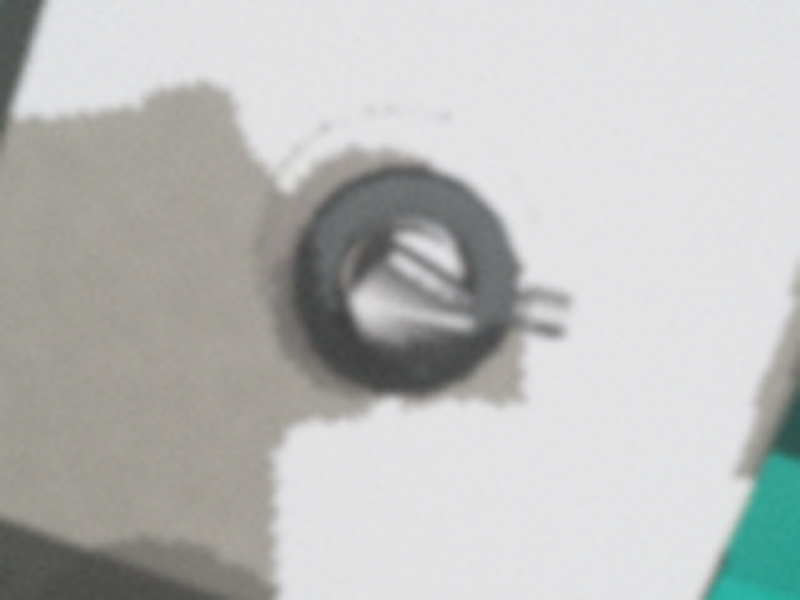

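The spindle top is a D at crop (410,290). The flat's edge runs (390,240)→(480,300), so the flat faces image up-right, about +77° from the machine's front. The screw sticks out to the right at crop (545,312).

Run:
```python
from h import *
np.set_printoptions(precision=4,suppress=True)
d=snap("wrist");P=cloud(d);c=np.array([.5847,.0953])
def fit(P,tag):
    for nm,sel in (("near",(P[:,0]<c[0]-.07)&(abs(P[:,1]-c[1])<.07)),("left",(P[:,1]>c[1]+.07)&(abs(P[:,0]-c[0])<.07)),("far",(P[:,0]>c[0]+.07)&(abs(P[:,1]-c[1])<.07))):
        q=P[sel][:,:2]
        if len(q)<15: continue
        vx,vy,x,y=cv2.fitLine((q*1000).astype(np.float32),cv2.DIST_HUBER,0,.01,.01).ravel()
        n=np.array([-vy,vx]);print(tag,nm,len(q),"heading",np.degrees(np.arctan2(vy,vx)),"dist mm",n@(np.array([x,y])-c*1000))
for tag,e in (("wrist",d),("scene",snap("scene"))):
    Q=cloud(e).reshape(-1,3);Q=Q[(Q[:,2]>.096)&(Q[:,2]<.104)&(abs(Q[:,0]-c[0])<.12)&(abs(Q[:,1]-c[1])<.12)];fit(Q,tag)
# screw head and flat line, from crop coordinates (origin 256,89; x5)
s=onz(d,[[256+545/5,89+312/5]],.093)[0][:2]-c;print("screw r,heading",np.hypot(*s),np.degrees(np.arctan2(s[1],s[0])))
l=onz(d,[[256+385/5,89+250/5],[256+470/5,89+308/5]],.131)[:,:2];v=l[1]-l[0];print("flat line",l,"normal heading",np.degrees(np.arctan2(v[1],v[0]))+90)
k=(abs(P[...,2]-.131)<.003)&(np.hypot(P[...,0]-c[0],P[...,1]-c[1])<.014);q=P[k][:,:2]-c
for a in range(-40,30,5):
    n=np.array([np.cos(np.radians(a)),np.sin(np.radians(a))]);print(a,"support mm",np.percentile(q@n,98)*1e3,np.percentile(q@n,2)*1e3)
go([c[0],c[1],.2],-15)
```

```text
wrist near 713 heading 88.077034 dist mm 87.68390849375706
wrist left 838 heading -1.9826448 dist mm 87.46115333797634
wrist far 974 heading 87.81205 dist mm -87.59435187039121
scene near 69 heading 87.739075 dist mm 87.1898061125942
scene left 96 heading -1.6776607 dist mm 89.31733239062814
scene far 73 heading 87.54114 dist mm -88.42792041953366
screw r,heading 0.031945986029056704 -82.29182616306362
flat line [[0.5938 0.0983]
 [0.5893 0.0819]] normal heading -15.232437878649662
-40 support mm 7.303636431298176 -9.011180435283705
-35 support mm 6.942715535788843 -8.98779368871808
-30 support mm 6.655088677058527 -8.898025186092323
-25 support mm 6.241068302554085 -8.896535892296733
-20 support mm 6.209421160855926 -9.086246624802733
-15 support mm 5.993521819224785 -9.08659167259326
-10 support mm 6.0237736509720285 -9.042252617933334
-5 support mm 6.173214695983417 -8.91218806470253
0 support mm 6.509928101904856 -9.006916354657726
5 support mm 6.801638371139976 -9.10518860546
10 support mm 7.07195257555987 -9.289297706963072
15 support mm 7.495084529332292 -9.29582032048785
20 support mm 7.814271554264307 -9.261912805842895
25 support mm 7.969431576230367 -9.23683066129405
txyz cm [2.95 0.43 3.02] y heading -71.79 rz -56.78564547582175 j7 -94.42551481675939
```

```bash
python3 -m creep '[{"rx":0,"ry":0,"rz":0,"tx":1.4,"ty":0.17,"tz":2.5,"claw":6},{"rx":0,"ry":0,"rz":0,"tx":1.4,"ty":0.17,"tz":2.5,"claw":6},{"rx":0,"ry":0,"rz":-7,"tx":0,"ty":0,"tz":2.5,"claw":5},{"rx":0,"ry":0,"rz":-7,"tx":0,"ty":0,"tz":2.5,"claw":5},{"rx":0,"ry":0,"rz":-7,"tx":0,"ty":0,"tz":0,"claw":5},{"rx":0,"ry":0,"rz":-7,"tx":0,"ty":0,"tz":0,"claw":5},{"rx":0,"ry":0,"rz":-7,"tx":0,"ty":0,"tz":0,"claw":5},{"rx":0,"ry":0,"rz":-7,"tx":0,"ty":0,"tz":0,"claw":5},{"rx":0,"ry":0,"rz":-7,"tx":0,"ty":0,"tz":0,"claw":5},{"rx":0,"ry":0,"rz":-7,"tx":0,"ty":0,"tz":0,"claw":5},{"rx":0,"ry":0,"rz":-1.8,"tx":0,"ty":0,"tz":0,"claw":5},{"rx":0,"ry":0,"rz":0,"tx":0,"ty":0,"tz":0,"claw":5}]'
python3 - <<'E'
from h import *
go([.583,.0957,.066],-14);print(bot.sense()["joint_pos"])
d=snap("wrist");s=bot.sense();R=np.array(s["tcp_rot"]);Q=(cloud(d)-s["tool_pos"])@R*100
# fingertip extreme per side at claw 5
k=(abs(Q[...,0])<1.6)&(abs(Q[...,1])<4.5)&(Q[...,2]<-2);z=Q[...,2]
for sg in(-1,1):
    m=k&(Q[...,1]*sg>0);print(sg,m.sum(),np.percentile(z[m],[90,99,100]), Q[...,0][m].max())
E
```

```text
t: 8.75
tool_pos: [0.5834, 0.0938, 0.1293]
tcp_rot: [[0.245, 0.97, -0.0], [0.97, -0.245, -0.001], [-0.001, -0.0, -1.0]]
ft_force: [-0.2, 0.5, 0.0]
width: 0.0499
gripper_force: 0.0
txyz cm [ 0.18 -0.09  6.33] y heading -14.16 rz -0.15590121763484888 j7 -47.406435453896734
[ 18.87163336  32.28009243 -42.00451153 101.39079111  25.4772849
  56.25817146 -47.40643545]
-1 8893 [-6.21786192 -4.65665174 -4.11989311] 1.5999266834856445
1 8383 [-6.13531997 -4.62421875 -4.09076635] 1.599989615914595
```

```bash
python3 -m creep '[{"rx":0,"ry":0,"rz":0,"tx":0.18,"ty":-0.09,"tz":1.8,"claw":4},{"rx":0,"ry":0,"rz":0,"tx":0,"ty":0,"tz":1.5,"claw":4},{"rx":0,"ry":0,"rz":0,"tx":0,"ty":0,"tz":1.5,"claw":4},{"rx":0,"ry":0,"rz":0,"tx":0,"ty":0,"tz":1.5,"claw":4},{"rx":0,"ry":0,"rz":0,"tx":0,"ty":0,"tz":0,"claw":4},{"rx":0,"ry":0,"rz":0,"tx":0,"ty":0,"tz":0,"claw":1},{"rx":0,"ry":0,"rz":0,"tx":0,"ty":0,"tz":0,"claw":1},{"rx":0,"ry":0,"rz":0,"tx":0,"ty":0,"tz":0,"claw":1},{"rx":0,"ry":0,"rz":0,"tx":0,"ty":0,"tz":0,"claw":1},{"rx":0,"ry":0,"rz":0,"tx":0,"ty":0,"tz":0,"claw":1},{"rx":0,"ry":0,"rz":0,"tx":0,"ty":0,"tz":0,"claw":1}]' 30; python3 -c "
from h import *
s=bot.sense();print(s['width'],s['gripper_force'],s['ft_force'],s['ft_torque']);go([.583,.0957,.066],-14)"
```

```text
t: 9.72
tool_pos: [0.5837, 0.098, 0.0674]
tcp_rot: [[0.242, 0.97, 0.002], [0.97, -0.242, 0.0], [0.001, 0.002, -1.0]]
ft_force: [4.0, -0.1, -2.1]
width: 0.0157
gripper_force: 31.6
0.015733839411993945 31.55359849333763 [ 4.03140465 -0.05911275 -2.07924907] [-0.08656123 -0.78550386  0.09260296]
txyz cm [-0.24 -0.01  0.14] y heading -14.02 rz -0.01920934034323807 j7 -50.706144029301846
```

Fingers stopped at 15.7 mm. The 14 mm post read 13.1, so this is the 16.5 mm flat-to-back width and the fingers are square on the flat. Now turn it 78° clockwise.

```bash
python3 -m creep '[{"rx":0,"ry":0,"rz":6.5,"tx":0,"ty":0,"tz":0,"claw":1},{"rx":0,"ry":0,"rz":6.5,"tx":0,"ty":0,"tz":0,"claw":1},{"rx":0,"ry":0,"rz":6.5,"tx":0,"ty":0,"tz":0,"claw":1},{"rx":0,"ry":0,"rz":6.5,"tx":0,"ty":0,"tz":0,"claw":1},{"rx":0,"ry":0,"rz":6.5,"tx":0,"ty":0,"tz":0,"claw":1},{"rx":0,"ry":0,"rz":6.5,"tx":0,"ty":0,"tz":0,"claw":1}]' 30 && python3 -m creep '[{"rx":0,"ry":0,"rz":6.5,"tx":0,"ty":0,"tz":0,"claw":1},{"rx":0,"ry":0,"rz":6.5,"tx":0,"ty":0,"tz":0,"claw":1},{"rx":0,"ry":0,"rz":6.5,"tx":0,"ty":0,"tz":0,"claw":1},{"rx":0,"ry":0,"rz":6.5,"tx":0,"ty":0,"tz":0,"claw":1},{"rx":0,"ry":0,"rz":6.5,"tx":0,"ty":0,"tz":0,"claw":1},{"rx":0,"ry":0,"rz":6.5,"tx":0,"ty":0,"tz":0,"claw":1},{"rx":0,"ry":0,"rz":0,"tx":0,"ty":0,"tz":0,"claw":1},{"rx":0,"ry":0,"rz":0,"tx":0,"ty":0,"tz":0,"claw":1}]' 30; python3 -c "
from h import *
s=bot.sense();print(s['width'],s['gripper_force'],s['ft_force'],s['ft_torque']);go([.5848,.0970,.066],-92)"
```

```text
t: 10.22
tool_pos: [0.5858, 0.0981, 0.0675]
tcp_rot: [[0.802, 0.597, 0.007], [0.597, -0.802, 0.001], [0.006, 0.003, -1.0]]
ft_force: [10.2, 0.1, -8.4]
width: 0.0156
gripper_force: 31.1
t: 10.88
tool_pos: [0.5875, 0.0968, 0.0675]
tcp_rot: [[0.999, -0.037, 0.009], [-0.037, -0.999, 0.0], [0.009, -0.0, -1.0]]
ft_force: [14.2, -3.4, -10.2]
width: 0.0155
gripper_force: 30.1
0.01548375342227892 30.091411471366882 [ 14.17520007  -3.38536467 -10.22716266] [-0.50476761 -2.91459077  0.0215902 ]
txyz cm [-0.27 -0.01  0.15] y heading -92.12 rz -0.11903053445706746 j7 -117.42238236589455
```

```bash
python3 -m creep '[{"rx":0,"ry":0,"rz":0,"tx":0,"ty":0,"tz":0,"claw":5},{"rx":0,"ry":0,"rz":0,"tx":0,"ty":0,"tz":0,"claw":5},{"rx":0,"ry":0,"rz":0,"tx":0,"ty":0,"tz":0,"claw":5},{"rx":0,"ry":0,"rz":0,"tx":0,"ty":0,"tz":-2,"claw":5},{"rx":0,"ry":0,"rz":0,"tx":0,"ty":0,"tz":-2.5,"claw":5},{"rx":0,"ry":0,"rz":0,"tx":0,"ty":0,"tz":-2.5,"claw":5},{"rx":0,"ry":0,"rz":0,"tx":-1,"ty":0,"tz":-3,"claw":8.5},{"rx":0,"ry":0,"rz":0,"tx":-1,"ty":0,"tz":-3,"claw":8.5},{"rx":0,"ry":0,"rz":0,"tx":-1,"ty":0,"tz":-3,"claw":8.5},{"rx":0,"ry":0,"rz":0,"tx":0,"ty":0,"tz":0,"claw":8.5},{"rx":0,"ry":0,"rz":0,"tx":0,"ty":0,"tz":0,"claw":8.5}]'
cat > look.py <<'E'
from h import *
import sys
np.set_printoptions(precision=4,suppress=True)
c=np.array([.5847,.0953])
d=snap("wrist");P=cloud(d);s=bot.sense();print(s["t"],s["tool_pos"],s["ft_force"])
k=(abs(P[...,2]-.131)<.003)&(np.hypot(P[...,0]-c[0],P[...,1]-c[1])<.016);q=P[k][:,:2];print("top",k.sum(),q.mean(0),q.min(0),q.max(0))
A=np.arange(-180,180,4.);S=[np.percentile((q-c)@[np.cos(np.radians(a)),np.sin(np.radians(a))],98)*1e3 for a in A]
i=np.argmin(S);j=[(i+t)%len(A) for t in range(-5,6)];f=np.polyfit(np.arange(-5,6)*4.,[S[t] for t in j],2);print("flat heading",A[i]-f[1]/2/f[0],S[i])
k=(abs(P[...,2]-.101)<.003)&(np.hypot(P[...,0]-c[0],P[...,1]-c[1])<.025);q=P[k][:,:2].astype(np.float32)
(cx,cy),r=cv2.minEnclosingCircle(q*1000);print("collar top",len(q),cx,cy,r)
u,v=proj(d,[[*c,.12]])[0].astype(int);print("crop origin",u-80,v-60)
if len(sys.argv)>1: cv2.imwrite("pics/"+sys.argv[1],cv2.resize(d["image"][max(v-60,0):v+60,max(u-80,0):u+80,::-1],None,fx=5,fy=5,interpolation=cv2.INTER_CUBIC))
# screw: points at z .085-.1, radius 23-32 from axis
D=P[...,:2]-c;rr=np.hypot(D[...,0],D[...,1]);k=(P[...,2]>.088)&(P[...,2]<.1)&(rr>.0235)&(rr<.033)
print("screw",k.sum(),np.degrees(np.arctan2(np.median(D[k][:,1]),np.median(D[k][:,0]))),P[k].mean(0))
go([c[0],c[1],.0],7)
E
python3 look.py c5.png
```

```text
t: 11.8
tool_pos: [0.5527, 0.1, 0.2289]
tcp_rot: [[0.999, -0.034, 0.003], [-0.034, -0.999, 0.0], [0.003, -0.0, -1.0]]
ft_force: [-0.2, -0.4, -0.7]
width: 0.0849
gripper_force: 0.0
11.85 [0.552  0.0994 0.2272] [0.5628 0.3374 0.6458]
top 426 [0.5847 0.0961] [0.5748 0.0886] [0.5947 0.1052]
flat heading -91.07072048070967 6.522802072479529
collar top 1025 584.372802734375 95.35557556152344 20.837100982666016
crop origin 245 86
screw 75 -83.74022790565523 [0.5877 0.0682 0.0955]
txyz cm [ 3.27  0.29 22.72] y heading -91.97 rz 81.03474584801023 j7 -113.10241169716299
```

View pics/c5.png

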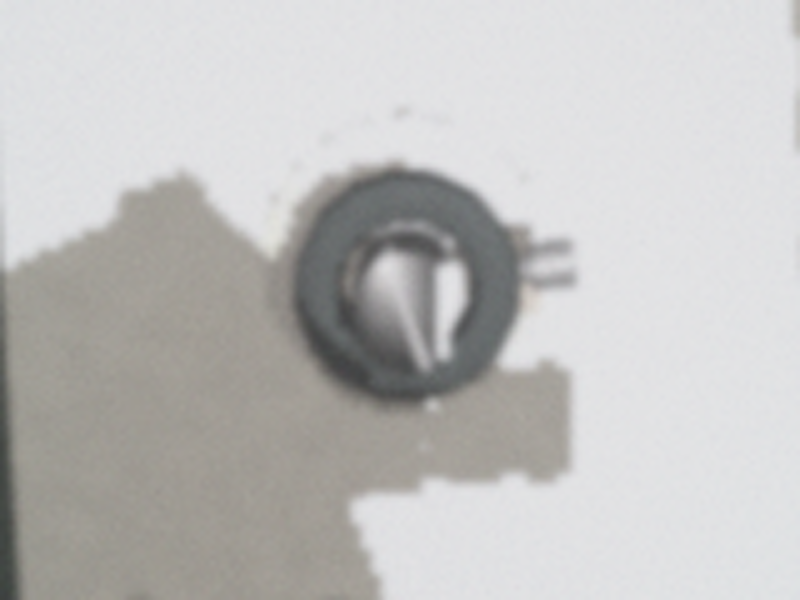

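The flat edge is now vertical in the image and faces right, at a measured heading of -91.1° against the front's -92°. The collar centre is at (0.5845,0.0953), and the screw at crop (550,265) has a heading of about -83°. Next I'll grip the collar across the screw direction.

```bash
python3 -m creep '[{"rx":0,"ry":0,"rz":0,"tx":1.1,"ty":0.1,"tz":2.5,"claw":8.5},{"rx":0,"ry":0,"rz":0,"tx":1.1,"ty":0.1,"tz":2.5,"claw":8.5},{"rx":0,"ry":0,"rz":0,"tx":1.05,"ty":0.1,"tz":2.5,"claw":8},{"rx":0,"ry":0,"rz":-6.6,"tx":0,"ty":0,"tz":2.5,"claw":7},{"rx":0,"ry":0,"rz":-6.6,"tx":0,"ty":0,"tz":0,"claw":7},{"rx":0,"ry":0,"rz":-6.6,"tx":0,"ty":0,"tz":0,"claw":7},{"rx":0,"ry":0,"rz":-6.6,"tx":0,"ty":0,"tz":0,"claw":7},{"rx":0,"ry":0,"rz":-6.6,"tx":0,"ty":0,"tz":0,"claw":7},{"rx":0,"ry":0,"rz":-6.6,"tx":0,"ty":0,"tz":0,"claw":7},{"rx":0,"ry":0,"rz":-6.6,"tx":0,"ty":0,"tz":0,"claw":7},{"rx":0,"ry":0,"rz":-6.6,"tx":0,"ty":0,"tz":0,"claw":7}]' && python3 -m creep '[{"rx":0,"ry":0,"rz":-6.6,"tx":0,"ty":0,"tz":0,"claw":7},{"rx":0,"ry":0,"rz":-6.6,"tx":0,"ty":0,"tz":0,"claw":7},{"rx":0,"ry":0,"rz":-6.6,"tx":0,"ty":0,"tz":0,"claw":7},{"rx":0,"ry":0,"rz":-6.6,"tx":0,"ty":0,"tz":0,"claw":7},{"rx":0,"ry":0,"rz":-6.6,"tx":0,"ty":0,"tz":0,"claw":7},{"rx":0,"ry":0,"rz":-6.6,"tx":0,"ty":0,"tz":0,"claw":7},{"rx":0,"ry":0,"rz":-6.6,"tx":0,"ty":0,"tz":0,"claw":7},{"rx":0,"ry":0,"rz":0,"tx":0,"ty":0,"tz":0,"claw":7},{"rx":0,"ry":0,"rz":0,"tx":0,"ty":0,"tz":0,"claw":7},{"rx":0,"ry":0,"rz":0,"tx":0,"ty":0,"tz":0,"claw":7}]'
python3 - <<'E'
from h import *
go([.5845,.0953,.030],7)
s=bot.sense();print(s["joint_pos"])
go([.5845,.0953,.030],7)
E
```

```text
t: 12.77
tool_pos: [0.5835, 0.095, 0.1247]
tcp_rot: [[0.627, 0.779, -0.004], [0.779, -0.627, -0.0], [-0.002, -0.003, -1.0]]
ft_force: [0.9, 0.7, -0.8]
width: 0.0699
gripper_force: 0.0
t: 13.6
tool_pos: [0.5843, 0.095, 0.1258]
tcp_rot: [[-0.119, 0.993, -0.002], [0.993, 0.119, 0.0], [0.0, -0.002, -1.0]]
ft_force: [-0.6, 0.5, -0.8]
width: 0.0701
gripper_force: 0.0
txyz cm [0.02 0.04 9.58] y heading 6.85 rz -0.15419376779114202 j7 -28.13336292009204
[ 20.42636894  33.62812541 -44.57202737 101.22515429  27.63109489
  56.78202567 -28.13336292]
txyz cm [0.02 0.04 9.58] y heading 6.85 rz -0.15419376779114202 j7 -28.13336292009204
```

```bash
python3 -m creep '[{"rx":0,"ry":0,"rz":0,"tx":0,"ty":0,"tz":1.8,"claw":7},{"rx":0,"ry":0,"rz":0,"tx":0,"ty":0,"tz":1.8,"claw":7},{"rx":0,"ry":0,"rz":0,"tx":0,"ty":0,"tz":1.5,"claw":7},{"rx":0,"ry":0,"rz":0,"tx":0,"ty":0,"tz":1.5,"claw":6.5},{"rx":0,"ry":0,"rz":0,"tx":0,"ty":0,"tz":1.0,"claw":6},{"rx":0,"ry":0,"rz":0,"tx":0,"ty":0,"tz":1.0,"claw":6},{"rx":0,"ry":0,"rz":0,"tx":0,"ty":0,"tz":0.5,"claw":6},{"rx":0,"ry":0,"rz":0,"tx":0,"ty":0,"tz":0.5,"claw":6},{"rx":0,"ry":0,"rz":0,"tx":0,"ty":0,"tz":0,"claw":6},{"rx":0,"ry":0,"rz":0,"tx":0,"ty":0,"tz":0,"claw":6}]' && python3 -m creep '[{"rx":0,"ry":0,"rz":0,"tx":0,"ty":0,"tz":0,"claw":3.5},{"rx":0,"ry":0,"rz":0,"tx":0,"ty":0,"tz":0,"claw":3.5},{"rx":0,"ry":0,"rz":0,"tx":0,"ty":0,"tz":0,"claw":3.5},{"rx":0,"ry":0,"rz":0,"tx":0,"ty":0,"tz":0,"claw":3.5},{"rx":0,"ry":0,"rz":0,"tx":0,"ty":0,"tz":0,"claw":3.5}]' 30
python3 -c "
from h import *
go([.5845,.0953,.030],-2)"
```

```text
t: 14.43
tool_pos: [0.5851, 0.0952, 0.031]
tcp_rot: [[-0.122, 0.993, 0.0], [0.993, 0.122, 0.0], [0.0, 0.0, -1.0]]
ft_force: [0.1, 0.7, 0.7]
width: 0.0598
gripper_force: 0.0
t: 14.85
tool_pos: [0.5854, 0.0952, 0.0316]
tcp_rot: [[-0.122, 0.993, 0.001], [0.993, 0.122, -0.0], [-0.0, 0.001, -1.0]]
ft_force: [-0.8, 0.9, 5.3]
width: 0.042
gripper_force: 30.3
txyz cm [ 0.02 -0.09  0.16] y heading 7.0 rz 8.999116955124947 j7 -32.777045488674986
```

```bash
python3 -m creep '[{"rx":0,"ry":0,"rz":0,"tx":0,"ty":0,"tz":-0.3,"claw":3.5},{"rx":0,"ry":0,"rz":0,"tx":0,"ty":0,"tz":-0.4,"claw":3.5},{"rx":0,"ry":0,"rz":1.5,"tx":0,"ty":0,"tz":-0.4,"claw":3.5},{"rx":0,"ry":0,"rz":1.5,"tx":0,"ty":0,"tz":-0.4,"claw":3.5},{"rx":0,"ry":0,"rz":1.5,"tx":0,"ty":0,"tz":-0.4,"claw":3.5},{"rx":0,"ry":0,"rz":1.5,"tx":0,"ty":0,"tz":-0.4,"claw":3.5},{"rx":0,"ry":0,"rz":1.5,"tx":0,"ty":0,"tz":-0.2,"claw":3.5},{"rx":0,"ry":0,"rz":1.5,"tx":0,"ty":0,"tz":0,"claw":3.5},{"rx":0,"ry":0,"rz":0,"tx":0,"ty":0,"tz":0,"claw":3.5},{"rx":0,"ry":0,"rz":0,"tx":0,"ty":0,"tz":0,"claw":3.5}]'
cat > fin.py <<'E'
from h import *
import sys
np.set_printoptions(precision=4,suppress=True)
c=np.array([.5847,.0953]);T=[]
for i in range(4): s=bot.sense();T.append(np.r_[s["tool_pos"],s["ft_force"]]); d=snap("wrist")
print(s["t"],np.mean(T,0),np.std(T,0));go([.5845,.0953,.055],-2)
P=cloud(d);e=snap("scene");E=cloud(e)
for nm,Q in(("wrist",P),("scene",E)):
    D=Q[...,:2]-c;r=np.hypot(D[...,0],D[...,1])
    k=(r<.0195)&(r>.0135)&(Q[...,2]>.110)&(Q[...,2]<.14)
    if k.sum()>20:
        q=Q[k];f=np.c_[q[:,:2]-c,np.ones(len(q))];sol=np.linalg.lstsq(f,q[:,2],rcond=None)[0];print(nm,"ring",k.sum(),np.median(q[:,2]),"slope deg",np.degrees(sol[:2]))
    k=(r>.0235)&(r<.0325)&(Q[...,2]>.111)&(Q[...,2]<.125)&(abs(D[...,0])<.012)&(D[...,1]<0)
    if k.any(): print(nm,"screw",k.sum(),Q[k].mean(0),Q[k][:,2].max(),"heading",np.degrees(np.arctan2(np.median(D[k][:,1]),np.median(D[k][:,0]))))
u,v=proj(d,[[*c,.12]])[0].astype(int);U,V=proj(e,[[*c,.12]])[0].astype(int);print((u,v),(U,V))
if len(sys.argv)>1:
    a=cv2.resize(d["image"][max(v-50,0):v+50,u-50:u+50],(400,400),interpolation=cv2.INTER_CUBIC);b=cv2.resize(e["image"][V-30:V+30,U-30:U+30],(400,400),interpolation=cv2.INTER_CUBIC);cv2.imwrite("pics/"+sys.argv[1],np.hstack([a,b])[:,:,::-1])
E
python3 fin.py c6.png
```

```text
t: 15.68
tool_pos: [0.5847, 0.095, 0.0556]
tcp_rot: [[0.035, 0.999, -0.0], [0.999, -0.035, -0.0], [-0.0, -0.0, -1.0]]
ft_force: [-0.1, -0.2, -2.4]
width: 0.0416
gripper_force: 30.5
15.8333 [ 0.5847  0.095   0.0555  0.1874 -0.2292 -1.4132] [0.     0.     0.0001 0.1859 0.1085 0.68  ]
txyz cm [ 0.02 -0.02  0.06] y heading -1.99 rz 0.012288658514137296 j7 -39.18316649871982
wrist ring 3975 0.12393923233588781 slope deg [-0.1085 -0.1083]
wrist screw 308 [0.5836 0.0676 0.1193] 0.12141788021001278 heading -92.43232022171146
scene ring 42 0.12276852448846243 slope deg [-4.7814 -3.5394]
(np.int64(320), np.int64(286)) (np.int64(314), np.int64(230))
```

View pics/c6.png

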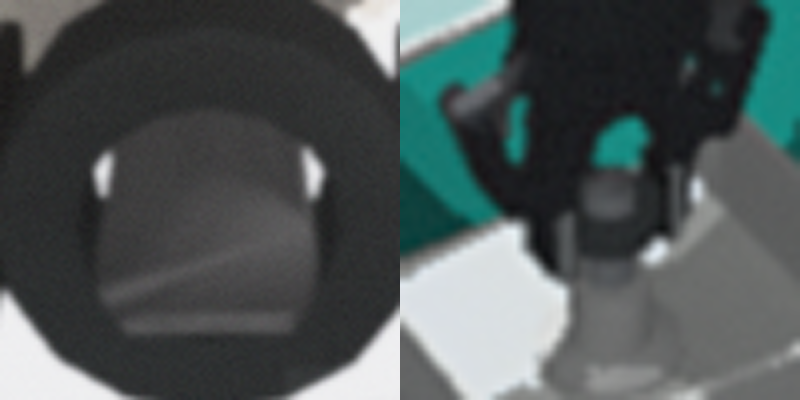

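The flat's straight edge lies along the bottom of the wrist crop (front side), square with the collar. The screw heading is -92.4° against -92°, and the ring is level. The collar centre is about 117 mm high, so I'll raise it 1 mm and settle.

```bash
python3 -m creep '[{"rx":0,"ry":0,"rz":0,"tx":0,"ty":0,"tz":-0.1,"claw":3.5},{"rx":0,"ry":0,"rz":0,"tx":0,"ty":0,"tz":0,"claw":3.5},{"rx":0,"ry":0,"rz":0,"tx":0,"ty":0,"tz":0,"claw":3.5},{"rx":0,"ry":0,"rz":0,"tx":0,"ty":0,"tz":0,"claw":3.5},{"rx":0,"ry":0,"rz":0,"tx":0,"ty":0,"tz":0,"claw":3.5},{"rx":0,"ry":0,"rz":0,"tx":0,"ty":0,"tz":0,"claw":3.5}]' && python3 fin.py
python3 - <<'E'
from h import *
a=cv2.imread("pics/scene0.png")[:,:,::-1].astype(int);b=snap("scene")["image"].astype(int)
for n,(r0,r1,c0,c1) in dict(loupe=(290,315,395,420),watch=(308,332,350,378),driver=(150,185,250,295)).items(): print(n,abs(a-b)[r0:r1,c0:c1].mean())
P=cloud(snap("top"));m=(P[...,2]>.135)&(P[...,2]<.16)&(P[...,1]<.0)&(P[...,0]>.5);print("guard roof",m.sum(),P[m].min(0),P[m].max(0))
E
```

```text
t: 16.43
tool_pos: [0.5849, 0.0951, 0.0567]
tcp_rot: [[0.035, 0.999, -0.0], [0.999, -0.035, -0.0], [-0.0, -0.0, -1.0]]
ft_force: [0.1, -0.1, -1.5]
width: 0.0415
gripper_force: 30.5
16.5833 [ 0.5849  0.0951  0.0567  0.1465  0.1152 -1.0295] [0.     0.     0.     0.241  0.1459 0.2855]
txyz cm [ 0.02 -0.04  0.17] y heading -1.99 rz 0.006662585741452176 j7 -39.139909546093044
wrist ring 3975 0.12519934285979223 slope deg [-0.0079 -0.0643]
wrist screw 306 [0.5837 0.0676 0.1206] 0.12290438178039678 heading -92.19122734570499
scene ring 46 0.12391421046567241 slope deg [-3.6966 -5.2843]
(np.int64(320), np.int64(285)) (np.int64(314), np.int64(230))
loupe 3.2506666666666666
watch 4.569940476190476
driver 19.386031746031748
guard roof 2878 [ 0.56542983 -0.17226141  0.14098932] [ 6.87620784e-01 -6.70868401e-04  1.58857625e-01]
```

```bash
python3 -c "
from plant import bot
print(bot.job_done())"
```

```text
the job is handed in; nothing more can be done
None
```

I handed the job in at about 17 s. The guard is about 1.6 rad open, the flat faces within about 1° of the front, and the collar is held level at about 118 mm with its screw facing front; the loupe and watch look unmoved, and nothing went near the screwdriver, though its patch of the image changed (probably arm or shadow) and I did not check further.

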